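# Shut the jammed utensil drawer and draw it tight with the sash fastener

### The job

The utensil drawer of the wooden unit on the counter has to be shut tight for the van, but its rolling pin has ridden up on the drawer's side wall and jams under the unit's front rail. Get the pin back down flat on the drawer floor, push the drawer in up to its rubber seal, then turn the brass sash fastener on top a full quarter turn, until its lever lies along the front, so that its hook catches the stud and draws the drawer fully home. Leave the tin, the plate and the turner where they are.

Things in the scene. Friction and masses are not known exactly. Their poses are not given: they have to be found in the camera images.
- unit: Low wooden drawer unit fixed on the counter: 360 mm wide (y), 300 deep, 115 high. Origin: middle of its front face's lower edge, at counter height; x points into the unit, y along the front, z up. The drawer comes out towards -x. Rail over the mouth: underside 82 mm above the counter. A rubber seal stands 8 mm out round the mouth. A round board, 20 mm high, lies on its top at the back left.
- drawer (a joint): How far the drawer is out, m: 0 = fully home; it slides to the unit's -x. Starts at 0.11 to 0.135. About 1.5 N of friction; it meets the springy seal at 0.006, and it takes some 15 N to squeeze it fully home; let go unfastened it springs back to about 0.006; fastened it rests at about 0.0015.
- front_top (a point): Middle of the outer top edge of the drawer's wooden front, 112 mm above the counter. The front is 360 mm wide, 18 thick, 10 to 112 mm high; its outer face lies at unit x = -(drawer value) - 20 mm and is bare above the cup pull (90 mm wide at mid width, 17 mm proud, top at 66 mm).
- stud (a point): Top of the keeper: a brass stud 8 mm across on the top edge of the drawer's front at mid width, 9 mm behind its outer face, up to 132 mm above the counter. Moves with the drawer.
- drawer_floor (a point): Point on the drawer floor at mid width, at unit x = -(drawer value), axes as the unit's; moves with the drawer, a steel box. The floor is 20 mm, the tops of the 6 mm side walls 70 mm above the counter; inner faces of the walls at unit y = +-153 mm, outer +-159 mm.
- rolling_pin: Wooden rolling pin: a straight round bar 260 mm long, 32 thick, round ends, about 150 g; origin at its middle, y along it. It starts across the drawer in front of the unit's face, low end on the floor, high end on the right (-y) wall, about 28 mm past its inner face. Pushed 30 to 40 mm inwards along its length it drops flat.
- pin_end_a (a point): Outermost point of the pin's end that starts high, on the axis (own y = -130 mm).
- pin_end_b (a point): Outermost point of the pin's other end, on the axis (own y = +130 mm).
- pivot (a point): Vertical axis of the sash fastener on the unit's top: 14 mm behind the front face at mid width, 131 mm above the counter.
- fastener (a joint): Turn of the brass fastener, rad, growing clockwise seen from above: 0 = open, lever straight back (unit +x); end stop 1.66, lever to the right along the front (unit -y). It stays where left; 2 to 6 N at the lever's end. From about 0.7 its hook passes in front of the stud if the drawer is out less than 8 mm; it draws it in until about 1.47. Bring it past 1.5.
- lever_tip (a point): Middle of the thumb tab at the end of the lever, 65 mm from the axis: 20 mm long along the lever, 10 wide, from 134 to 150 mm above the counter. The lever is 12 mm wide, 133 to 140 mm above the counter; 18 mm of free space lies under it.
- tin: Lidded aluminium tin, 96 mm across, 112 high, on the counter to the right of the unit; origin at the centre of its underside. Leave it.
- plate: White plate, 210 mm across, 22 high, on the counter to the right; origin at the centre of its underside. Leave it.
- turner: Flat steel turner with a wooden handle, 270 mm long, lying on the griddle; origin under its middle. Leave it.
- griddle: Steel griddle on its gas base, fixed on the counter to the left, 420 by 420 mm, up to 125 mm high; origin at the centre of its underside.
- spoon: Steel spoon, 170 mm long, lying along the left wall inside the drawer; origin under its middle. It may shift in the drawer.

How it is judged:
On the way, in this order (a step that is already met when the one before it is completed fails the run):
1. the rolling pin lies flat on the drawer floor, inside the drawer (z of pin_end_a in the frame of drawer_floor between 0 and 0.035 m and z of pin_end_b in the frame of drawer_floor between 0 and 0.035 m), for 0.2 s.
2. the drawer is pushed in up to its seal (value of joint drawer below 0.0085 m), for 0.1 s.
3. the fastener is turned a quarter turn with the drawer drawn home (value of joint fastener above 1.42 rad and value of joint drawer below 0.003 m), for 0.2 s.
At the end, for the whole second after the job is handed in: The fastener stands past 1.42 rad and the drawer is within 3 mm of fully home and still, held by the fastener; the rolling pin lies flat inside the drawer (both ends less than 35 mm above its floor); tin, plate and turner are within 30 mm of where they stood (all of step 1 and all of step 3 and velocity of joint drawer below 0.01 m/s and distance of each of tin, plate, turner from where it was at the start of the episode below 0.03 m); the robot touches nothing.
It fails at once if the tin is shoved or tipped (distance of tin from where it was at the start of the episode above 0.03 m or angle between tin's own z axis and vertical above 0.3 rad).
It fails at once if the plate or the turner is shoved (distance of any of plate, turner from where it was at the start of the episode above 0.03 m).
It also fails if it takes over 58 s, if anything falls off the work surface, if the arm or the gripper's body presses on something with over 40 N, if the wrist force passes 120 N, or if a joint passes its speed limit or range.

### The arm

A 7-joint arm with a two-finger parallel gripper is mounted at the origin on the work surface. World frame = base frame: x ahead of the robot, y to its left, z up, the work surface at z = 0. Lengths are in m, angles in rad, forces in N, time in s.
With the tool pointing down it reaches from about 0.35 to 0.9 m from the base axis. Payload 8.1 kg.
Tool frame: the origin (TCP) lies midway between the tips of the shut fingers; the grasp point (between the pads) lies 19 mm behind it; z points along the fingers, y is the line along which they close (so a half turn about z gives the same grasp; the last joint's range is limited). The gripper opens to 92 mm and grips with 3 to 60 N. Pads are 19 mm wide; open, the fingers measure 130 mm over their backs; the gripper's body (75 mm by 190 mm) begins 47 mm behind the grasp point.
Start: joints at [-1.251, 0.434, 0.025, 1.573, -0.012, 1.134, -0.075], TCP at [0.256, 0.57, 0.227] pointing down, gripper open.
Joint ranges: [-2.62, 2.62], [-0.44, 2.09], [-1.27, 1.32], [0.08, 2.57], [-1.32, 4.46], [0.12, 2], [-2.74, 2.74]. Speed limits (rad/s): [2.22, 2.22, 3.01, 3.01, 3.14, 3.14, 3.14].

### API

Orientations are given as a rotation vector (axis times angle).
In Python, from cell import readout, get_image, calibration, ticket gives the robot as it stands. The module is installed in compiled form; this text tells all that it offers.
- The arm moves only by the tool move_arm, never from a script. Its argument "series" is a list of rows, each a list of 6 numbers: the shift along the world's x, y, z as a fraction of full scale, then the turn, a rotation vector about the world's x, y, z as a fraction of full scale. A call has 1 to 5 rows; each row is the pose to reach, as a shift and turn from the pose commanded when the call began; what a row does not reach only later rows make up. Full scale, the value 1, is 0.75 m for a shift and 60 degrees for a turn. A row lasts 1/10 s, in which the tool goes at most 50 mm and 8.59 degrees, less where a joint would pass 70% of its speed; a pose out of reach is approached as far as the arm can. A call with a number of a shift or a turn outside -1 to 1 is refused whole. A call with a gripper value outside its range is refused whole. "claw" is the opening, from -1 (shut) to 1 (fully open), so that 0 is half open, set as the call begins (left out, the last holds). The fingers move at their own pace and stop on an object; "squeeze" is the grip in N (left out, the last holds). Time passes only in rows, so rows that repeat a pose let the fingers close. It gives the time, the measured TCP pose, the force, the opening and the grip force at its end, in the units of the state.
- readout.observe(): the state, without advancing time (a new reading comes with each control period).
- get_image(name): name is "side" or "top"; returns (picture, depth): 480x640x3 uint8, red, green, blue; 480x640 float32, m along the optical axis (not along the pixel's ray), 0 where there is no reading.
- calibration(name): a dict with "fx", "fy", "cx", "cy" (pixels), "view" (4x4, takes a point from world to camera coordinates). Camera axes: x right, y down, z forward; pixel columns grow to the right and rows downward; lengths in m; the calibration is good to about 2 mm. A picture is of the moment at which its call begins. calibration takes no time and is no camera call.
- ticket.sign_off(): hands the job in; it is judged then, once.
The state is a dict: "clock": time; "joints": joint angles; "dq": joint speeds; "joint_efforts": joint torques, N m; "position": TCP position; "ee_rot": TCP orientation; "force": force on the tool from outside, world axes, zero at the start; "ft_torque": the same for the moment, N m; "width": opening from 0.0 (shut) to 1.0 (fully open); "gripper_force": force on a finger pad.
Only numpy, scipy, OpenCV 4.12 (cv2) and the standard library are available. Lean on these libraries where they do the work, as an engineer would, in place of code of your own. Each camera call takes 0.05 s, during which the arm holds its last target. There are 200 camera calls.

## Working session

There is one attempt and no reset: what is moved stays moved. The work goes in short steps, Python scripts to look and compute and a tool call to move; the robot and the scene stay as the last step left them, time stands still between calls to the robot, and variables do not carry over. Pictures are saved under pics/ and viewed, at most 10 in all, crops included, and the job is handed in when it is done.

Besides the shell and the picture viewer there is one more tool, called after "Emit:" as name(argument=value, ...) on one line, values as JSON. move_arm: Moves the arm, as the interface text tells. Shift numbers are shares of 0.75 m and turn numbers shares of 60 degrees, none past 1 either way. Its arguments: {"type":"object","properties":{"series":{"type":"array"},"claw":{"type":"number"},"squeeze":{"type":"number"}},"required":["series"]}

```bash
mkdir -p pics; cat > h.py <<'E'
import numpy as np,cv2
from cell import readout,get_image,calibration,ticket
def shot(n,f):
    p,d=get_image(n); cv2.imwrite(f'pics/{f}.png',p[:,:,::-1]); np.save(f'pics/{f}.npy',d); return p,d
def w(n,f,pts,r=1):
    c=calibration(n); d=np.load(f'pics/{f}.npy'); V=np.linalg.inv(c['view'])
    for u,v in pts:
        a=d[v-r:v+r+1,u-r:u+r+1]; a=a[a>0]; z=np.median(a) if a.size else 0
        q=V@[(u-c['cx'])/c['fx']*z,(v-c['cy'])/c['fy']*z,z,1]; print((u,v),np.round(q[:3],4))
E
python3 - <<'E'
from h import *
shot('top','t0');shot('side','s0')
s=readout.observe();print({k:np.round(v,3) for k,v in s.items()})
E
```

```text
{'clock': np.float64(0.1), 'joints': array([-1.251,  0.435,  0.025,  1.574, -0.012,  1.134, -0.075]), 'dq': array([ 0.   , -0.001, -0.   , -0.003,  0.001,  0.002,  0.   ]), 'joint_efforts': array([ 4.0000e-03, -6.6913e+01,  9.8800e-01, -3.1514e+01, -6.1000e-02,
        3.7000e-02,  0.0000e+00]), 'position': array([0.256, 0.57 , 0.226]), 'ee_rot': array([-6.590e-01, -3.071e+00,  2.000e-03]), 'force': array([ 0.236, -0.29 ,  0.488]), 'ft_torque': array([-0.1  , -0.002,  0.012]), 'gripper_force': np.float64(0.0), 'width': np.float64(1.002)}
```

View pics/t0.png

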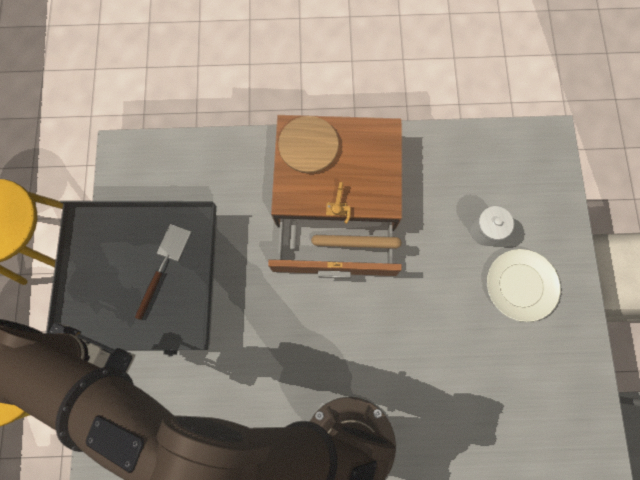

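View pics/s0.png

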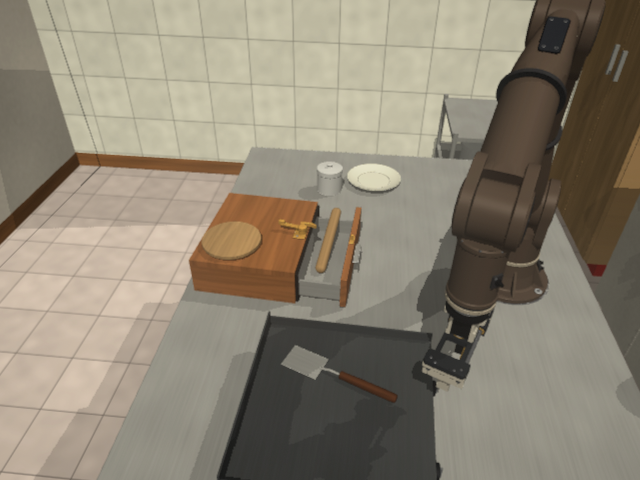

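The top view shows the drawer out (front at row 267, cols 269-401). The pin spans (313,240) to (400,243), with its high end at right. The fastener pivot is near (338,210) and the lever tip near (340,185).

```bash
python3 - <<'E'
from h import *
w('top','t0',[(271,263),(399,264),(271,270),(335,264),(276,190),(403,190),(275,215),(400,217),(315,239),(355,242),(397,243),(340,185),(338,210),(348,218),(497,217),(522,285),(290,140),(395,125),(300,265),(380,265)])
i=cv2.imread('pics/t0.png')[170:285,260:415]
cv2.imwrite('pics/t0c.png',cv2.resize(i,None,fx=5,fy=5,interpolation=cv2.INTER_CUBIC))
E
```

```text
(271, 263) [0.4841 0.1944 0.1105]
(399, 264) [ 0.4697 -0.1508  0.1076]
(271, 270) [0.4812 0.2052 0.0163]
(335, 264) [0.4739 0.0222 0.1182]
(276, 190) [0.69   0.1784 0.1132]
(403, 190) [ 0.7162 -0.1959 -0.    ]
(275, 215) [0.6199 0.1828 0.105 ]
(400, 217) [ 0.5998 -0.1618  0.113 ]
(315, 239) [0.5605 0.0749 0.0509]
(355, 242) [ 0.5422 -0.0372  0.075 ]
(397, 243) [ 0.5295 -0.1505  0.1007]
(340, 185) [0.6865 0.0008 0.1465]
(338, 210) [0.6179 0.0088 0.1395]
(348, 218) [ 0.5971 -0.0177  0.13  ]
(497, 217) [ 0.5931 -0.4323  0.1031]
(522, 285) [ 0.4139 -0.5182  0.0048]
(290, 140) [0.8298 0.1354 0.1333]
(395, 125) [ 0.8758 -0.1668  0.1121]
(300, 265) [0.4765 0.1165 0.107 ]
(380, 265) [ 0.4678 -0.0987  0.1129]
```

View pics/t0c.png

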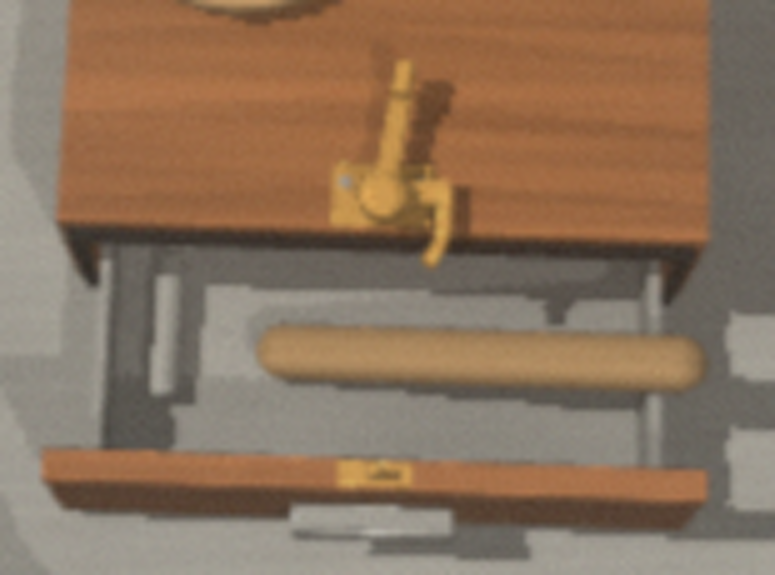

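```bash
cat > fit.py <<'E'
from h import *
from scipy.spatial.transform import Rotation as R
def cloud(f,n='top'):
    c=calibration(n); d=np.load(f'pics/{f}.npy'); v,u=np.mgrid[:480,:640]
    P=np.stack([(u-c['cx'])/c['fx']*d,(v-c['cy'])/c['fy']*d,d,np.ones_like(d)],-1)@np.linalg.inv(c['view']).T
    return P[...,:3]
if __name__=='__main__':
    P=cloud('t0').reshape(-1,3)
    m=(P[:,0]>.58)&(P[:,0]<.95)&(abs(P[:,1])<.25)&(P[:,2]>.106)&(P[:,2]<.124)
    r=cv2.minAreaRect(P[m,:2].astype(np.float32)*1000);print('unit',r);print(cv2.boxPoints(r))
    m=(P[:,0]>.44)&(P[:,0]<.51)&(abs(P[:,1])<.25)&(P[:,2]>.103)&(P[:,2]<.12)
    r=cv2.minAreaRect(P[m,:2].astype(np.float32)*1000);print('front',r);print(cv2.boxPoints(r))
    # pin pixels
    Q=cloud('t0')[232:250,308:405].reshape(-1,3); I=cv2.imread('pics/t0.png')[232:250,308:405].reshape(-1,3).astype(int)
    q=Q[(I[:,2]-I[:,0]>50)&(Q[:,2]>.035)]; c=q.mean(0); d=np.linalg.svd(q-c,full_matrices=False)[2][0]; t=(q-c)@d
    print('pin',c,d,c+d*t.min(),c+d*t.max())
    print(R.from_rotvec([-.659,-3.071,.002]).as_matrix().round(3))
E
python3 fit.py
```

```text
unit ((749.6924438476562, 5.4796600341796875), (360.474609375, 324.4338073730469), 86.1273422241211)
[[ 575.67285 -163.39009]
 [ 899.36584 -185.30208]
 [ 923.71204  174.34941]
 [ 600.01904  196.2614 ]]
front ((474.78045654296875, 24.769760131835938), (357.6719970703125, 19.424015045166016), 86.0491943359375)
[[ 452.76974 -152.97209]
 [ 472.1476  -154.31041]
 [ 496.79117  202.51161]
 [ 477.4133   203.84993]]
pin [ 0.5442038  -0.03812915  0.07900481] [ 0.23516813  0.34662726 -0.90804488] [ 0.25776873 -0.46032159  1.18500462] [ 0.56330504 -0.00997478  0.00525   ]
[[-0.912  0.41  -0.001]
 [ 0.41   0.912 -0.001]
 [ 0.    -0.001 -1.   ]]
```

Emit:
move_arm(series=[[0.04,-0.06,0.02,0,0,-0.14],[0.08,-0.12,0.02,0,0,-0.28],[0.12,-0.18,0.02,0,0,-0.42],[0.16,-0.24,0.02,0,0,-0.5],[0.19,-0.3,0.02,0,0,-0.57]], claw=-1)

```text
clock: 0.6
position: [0.3912, 0.3593, 0.2416]
ee_rot: [1.538, 2.739, -0.0]
force: [1.6, -0.1, -0.1]
width: 0.611
gripper_force: 0.0
```

Emit:
move_arm(series=[[0.012,-0.063,0,0,0,-0.12],[0.024,-0.126,0,0,0,-0.24],[0.036,-0.189,0,0,0,-0.36],[0.05,-0.252,0,0,0,-0.48],[0.064,-0.315,0,0,0,-0.59]])

```text
clock: 1.1
position: [0.438, 0.1229, 0.2417]
ee_rot: [-2.299, -2.14, -0.0]
force: [1.6, 0.8, 0.7]
width: 0.175
gripper_force: 0.0
```

Emit:
move_arm(series=[[0.016,-0.063,0,0,0,0],[0.032,-0.126,0,0,0,0],[0.048,-0.189,0,0,0,0],[0.064,-0.252,0,0,0,0],[0.08,-0.315,0,0,0,0]])

```text
clock: 1.6
position: [0.4982, -0.1131, 0.2417]
ee_rot: [-2.294, -2.147, -0.0]
force: [1.3, 0.1, 1.3]
width: 0.004
gripper_force: 0.0
```

Emit:
move_arm(series=[[0.01,-0.06,0,0,0,0],[0.021,-0.108,0,0,0,0],[0.021,-0.108,-0.03,0,0,0],[0.021,-0.108,-0.09,0,0,0],[0.021,-0.108,-0.13,0,0,0]])

```text
clock: 2.1
position: [0.513, -0.1923, 0.1419]
ee_rot: [-2.294, -2.144, 0.001]
force: [0.2, 0.2, -0.3]
width: 0.002
gripper_force: 0.0
```

Emit:
move_arm(series=[[0,0,-0.05,0,0,0],[0,0,-0.08,0,0,0],[0,0,-0.088,0,0,0],[0,0,-0.088,0,0,0]])

```text
clock: 2.5
position: [0.5134, -0.1923, 0.0777]
ee_rot: [-2.294, -2.145, 0.002]
force: [0.6, -0.3, 0.9]
width: 0.003
gripper_force: 0.0
```

```bash
python3 - <<'E'
from h import *
p,d=shot('top','t1');s=readout.observe();print(s['position'],s['force'])
i=cv2.imread('pics/t1.png')[180:300,260:460]
cv2.imwrite('pics/t1c.png',cv2.resize(i,None,fx=4,fy=4,interpolation=cv2.INTER_CUBIC))
E
```

```text
[ 0.51423971 -0.19262141  0.07876605] [0.47599373 0.47195998 0.43326314]
```

View pics/t1c.png

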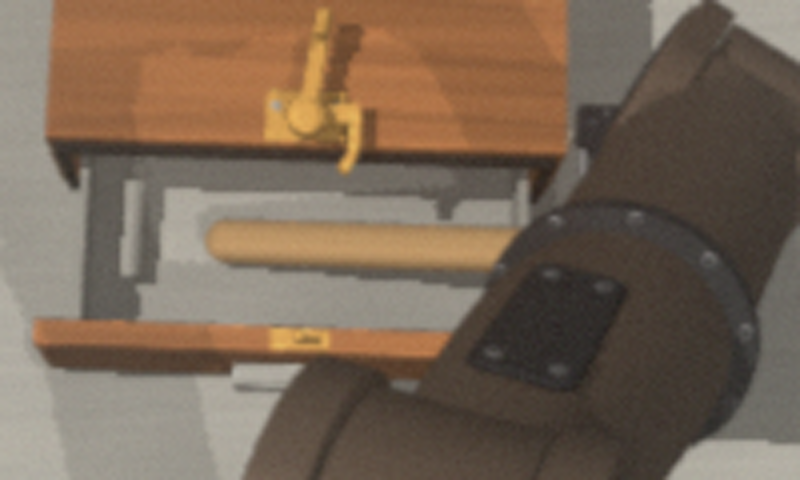

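The end of the pin is hidden by the arm; its left end is at crop (212,240), unmoved. The fingers are standing outboard of the high end.

Emit:
move_arm(series=[[0.016,0,0,0,0,0],[0.017,0.012,0,0,0,0],[0.018,0.024,0,0,0,0],[0.019,0.032,0,0,0,0],[0.02,0.04,0,0,0,0]])

```text
clock: 3.05
position: [0.5289, -0.1614, 0.0784]
ee_rot: [-2.294, -2.147, -0.0]
force: [0.5, -1.0, -0.2]
width: 0.004
gripper_force: 0.3
```

Emit:
move_arm(series=[[0.001,0.008,0,0,0,0],[0.002,0.016,0,0,0,0],[0.003,0.024,0,0,0,0],[0.004,0.032,0,0,0,0],[0.004,0.032,0,0,0,0]])

```text
clock: 3.55
position: [0.5322, -0.1371, 0.0782]
ee_rot: [-2.293, -2.147, -0.001]
force: [-0.6, 0.0, 0.5]
width: 0.005
gripper_force: 0.0
```

```bash
python3 - <<'E'
from h import *
shot('top','t2');shot('side','s2')
i=np.hstack([cv2.imread('pics/t2.png')[180:300,260:420],cv2.imread('pics/s2.png')[180:300,230:390]])
cv2.imwrite('pics/t2c.png',cv2.resize(i,None,fx=2.5,fy=2.5,interpolation=cv2.INTER_CUBIC))
E
```

```text
(no output)
```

View pics/t2c.png

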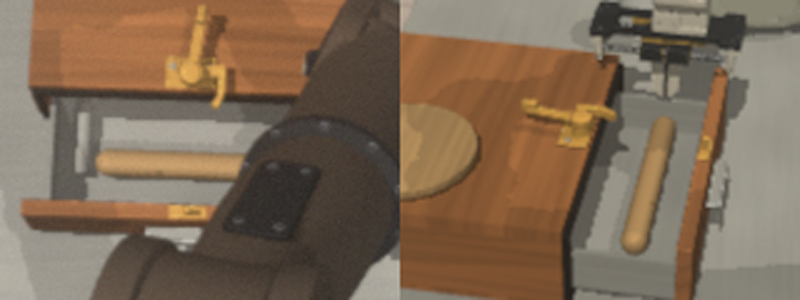

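The side view shows the pin lying down inside the drawer, clear of the wall. Now I'll go around to the drawer front.

Emit:
move_arm(series=[[0,0,0.06,0,0,0],[0,0,0.12,0,0,0],[-0.05,0.035,0.12,0,0,0],[-0.1,0.07,0.12,0,0,0],[-0.15,0.11,0.12,0,0,0]])

```text
clock: 4.15
position: [0.4183, -0.056, 0.1683]
ee_rot: [2.296, 2.144, 0.001]
force: [0.3, 1.8, 0.4]
width: 0.003
gripper_force: 0.0
```

Emit:
move_arm(series=[[0,0,0,0,0,0]])

```text
clock: 4.25
position: [0.4139, -0.0526, 0.1673]
ee_rot: [-2.287, -2.146, 0.002]
force: [0.2, 0.4, 0.2]
width: 0.006
gripper_force: 0.0
```

```bash
python3 - <<'E'
from h import *
shot('side','s3');print(readout.observe()['position'])
# pin: side view crop x4 mapping from s2 crop: (660,125)/(635,240)
f=lambda x,y:(int(230+(x-400)/2.5),int(180+y/2.5))
w('side','s3',[f(662,130),f(650,180),f(636,238),f(615,255),f(695,60),f(690,200)])
E
```

```text
[ 0.4171236  -0.05411023  0.16814038]
(334, 232) [ 0.5329 -0.0922  0.0512]
(330, 252) [0.5368 0.0107 0.05  ]
(324, 275) [0.5447 0.1187 0.0496]
(316, 282) [0.562  0.1741 0.0703]
(348, 204) [ 0.5001 -0.3394  0.001 ]
(346, 260) [0.4834 0.1178 0.1108]
```

The pin is flat (its top is at z 0.050 along its length). Now I'll lower and push the drawer.

Emit:
move_arm(series=[[0,0,-0.06,0,0,0],[0,0,-0.1,0,0,0],[0.012,0,-0.1,0,0,0],[0.03,-0.002,-0.1,0,0,0],[0.05,-0.0035,-0.1,0,0,0]])

```text
clock: 4.8
position: [0.4576, -0.0594, 0.094]
ee_rot: [-2.295, -2.144, 0.002]
force: [-1.6, 0.8, -1.6]
width: 0.007
gripper_force: 1.1
```

Emit:
move_arm(series=[[0.02,-0.0015,0,0,0,0],[0.04,-0.003,0,0,0,0],[0.06,-0.004,0,0,0,0],[0.08,-0.0055,0,0,0,0],[0.1,-0.007,0,0,0,0]])

```text
clock: 5.3
position: [0.5333, -0.0646, 0.0945]
ee_rot: [2.295, 2.145, -0.001]
force: [-2.6, 0.8, -1.6]
width: 0.003
gripper_force: 1.1
```

Emit:
move_arm(series=[[0.008,-0.0005,0,0,0,0],[0.016,-0.001,0,0,0,0],[0.022,-0.0015,0,0,0,0],[0.028,-0.002,0,0,0,0]])

```text
clock: 5.7
position: [0.5531, -0.0656, 0.0936]
ee_rot: [2.295, 2.146, -0.0]
force: [-2.1, -0.9, 1.4]
width: 0.007
gripper_force: 0.9
```

Emit:
move_arm(series=[[0.004,0,0,0,0,0],[0.008,-0.0005,0,0,0,0],[0.012,-0.001,0,0,0,0],[0.012,-0.001,0,0,0,0]])

```text
clock: 6.1
position: [0.5617, -0.0659, 0.0932]
ee_rot: [-2.294, -2.145, 0.001]
force: [-3.2, 0.7, 4.2]
width: 0.005
gripper_force: 2.0
```

Emit:
move_arm(series=[[0.004,0,0,0,0,0],[0.008,-0.0005,0,0,0,0],[0.008,-0.0005,0,0,0,0]])

```text
clock: 6.4
position: [0.5656, -0.0661, 0.0931]
ee_rot: [-2.292, -2.143, 0.004]
force: [-10.6, 0.3, 11.8]
width: 0.005
gripper_force: 6.3
```

The reaction is 10.6 N, so the drawer is on the seal. Back off and go up.

Emit:
move_arm(series=[[-0.01,0,0,0,0,0],[-0.03,0.002,0,0,0,0],[-0.03,0.002,0.05,0,0,0],[-0.03,0.002,0.1,0,0,0],[-0.03,0.002,0.14,0,0,0]])

```text
clock: 6.9
position: [0.5461, -0.0651, 0.2002]
ee_rot: [2.293, 2.145, 0.002]
force: [0.6, 0.6, 0.0]
width: 0.004
gripper_force: 0.0
```

```bash
python3 - <<'E'
from h import *
shot('top','t4');shot('side','s4');print(readout.observe()['position'])
i=np.hstack([cv2.imread('pics/t4.png')[150:270,260:420],cv2.imread('pics/s4.png')[180:300,230:390]])
cv2.imwrite('pics/t4c.png',cv2.resize(i,None,fx=2.5,fy=2.5,interpolation=cv2.INTER_CUBIC))
E
```

```text
[ 0.54833209 -0.06537542  0.20232692]
```

View pics/t4c.png

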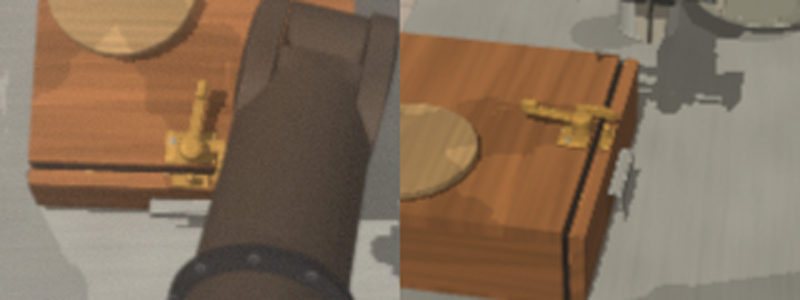

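The drawer is shut up to its seal. The lever is still open: the pivot is at crop (192,147) and the tab at (202,88). Next I'll place the fingers on the lever's left side.

Emit:
move_arm(series=[[0.04,0.038,0,0,0,0],[0.08,0.077,0,0,0,0],[0.12,0.115,0,0,0,0],[0.164,0.155,0,0,0,0],[0.164,0.155,0,0,0,0]])

```text
clock: 7.5
position: [0.6715, 0.0585, 0.1961]
ee_rot: [-2.285, -2.154, -0.003]
force: [-0.5, 1.2, -0.6]
width: 0.002
gripper_force: 0.0
```

Emit:
move_arm(series=[[0,0,-0.05,0,0,0],[0,0,-0.09,0,0,0],[0,0,-0.098,0,0,0],[0,0,-0.098,0,0,0]])

```text
clock: 7.9
position: [0.6678, 0.0512, 0.1237]
ee_rot: [-2.294, -2.145, 0.003]
force: [0.1, -0.5, 1.1]
width: 0.004
gripper_force: 0.0
```

Emit:
move_arm(series=[[0.002,-0.018,0,0,0,0],[0.002,-0.032,0,0,0,0],[0.005,-0.042,0,0,0,0],[0.0065,-0.053,0,0,0,0],[0.007,-0.064,0,0,0,0]])

```text
clock: 8.4
position: [0.6741, 0.0036, 0.1252]
ee_rot: [-2.294, -2.146, -0.002]
force: [-0.8, 3.3, -1.0]
width: 0.006
gripper_force: 1.5
```

Emit:
move_arm(series=[[-0.002,-0.0095,0,0,0,0],[-0.0055,-0.019,0,0,0,0],[-0.012,-0.028,0,0,0,0],[-0.0185,-0.037,0,0,0,0],[-0.028,-0.0445,0,0,0,0]])

```text
clock: 8.9
position: [0.6552, -0.0271, 0.1254]
ee_rot: [2.291, 2.148, 0.01]
force: [14.2, 15.3, -2.1]
width: 0.008
gripper_force: 8.2
```

```bash
python3 - <<'E'
from h import *
shot('top','t5');shot('side','s5');s=readout.observe();print(s['position'],s['force'])
i=np.hstack([cv2.imread('pics/t5.png')[150:270,260:420],cv2.imread('pics/s5.png')[180:300,230:390]])
cv2.imwrite('pics/t5c.png',cv2.resize(i,None,fx=2.5,fy=2.5,interpolation=cv2.INTER_CUBIC))
E
```

```text
[ 0.65371306 -0.02919626  0.12552024] [3.21618925 3.05143806 0.75538314]
```

View pics/t5c.png

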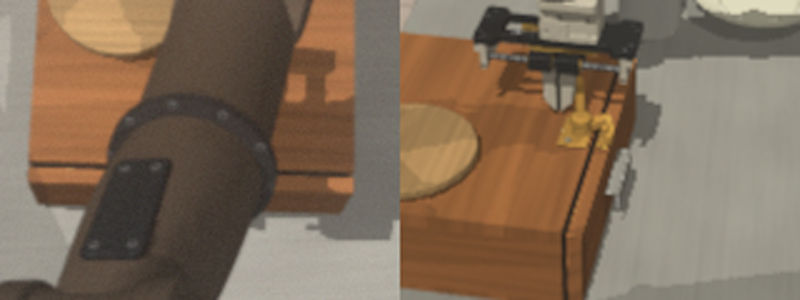

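The side view shows the fingers behind the lever, the lever nearly along the front and the seal gap closing. Next is the final push toward -x.

Emit:
move_arm(series=[[-0.006,-0.004,0,0,0,0],[-0.0115,-0.0065,0,0,0,0],[-0.016,-0.009,0,0,0,0],[-0.02,-0.01,0,0,0,0],[-0.02,-0.01,0,0,0,0]])

```text
clock: 9.5
position: [0.6393, -0.0373, 0.1257]
ee_rot: [2.292, 2.145, 0.005]
force: [6.3, 3.1, 1.0]
width: 0.004
gripper_force: 2.7
```

Emit:
move_arm(series=[[-0.002,0,0,0,0,0],[-0.004,0,0,0,0,0],[-0.006,0,0,0,0,0],[-0.006,0,0,0,0,0]])

```text
clock: 9.9
position: [0.6378, -0.0373, 0.1263]
ee_rot: [2.288, 2.142, 0.011]
force: [16.6, 3.5, -6.1]
width: 0.004
gripper_force: 7.3
```

That looks like the end stop (force rises, no travel). Retreat and look.

Emit:
move_arm(series=[[0.015,0,0,0,0,0],[0.03,0,0,0,0,0],[0.03,0,0.06,0,0,0],[0.03,0,0.12,0,0,0],[0.03,0,0.18,0,0,0]])

```text
clock: 10.4
position: [0.6547, -0.0393, 0.261]
ee_rot: [2.296, 2.144, -0.003]
force: [0.5, 0.1, -0.8]
width: 0.004
gripper_force: 0.0
```

Emit:
move_arm(series=[[0,-0.06,0,0,0,0],[0,-0.12,0,0,0,0],[0,-0.18,0,0,0,0],[0,-0.24,0,0,0,0],[0,-0.3,0,0,0,0]])

```text
clock: 10.9
position: [0.6543, -0.2655, 0.2598]
ee_rot: [2.295, 2.145, -0.002]
force: [-0.1, -0.2, -0.4]
width: 0.002
gripper_force: 0.0
```

```bash
python3 - <<'E'
from h import *
shot('top','t6');shot('side','s6');s=readout.observe();print(s['position'],s['force'],s['clock'])
i=np.hstack([cv2.imread('pics/t6.png')[150:270,260:420],cv2.imread('pics/s6.png')[180:300,230:390]])
cv2.imwrite('pics/t6c.png',cv2.resize(i,None,fx=2.5,fy=2.5,interpolation=cv2.INTER_CUBIC))
E
```

```text
[ 0.65151221 -0.27300848  0.25987864] [-1.48733961 -0.15158062  0.31610033] 11.0
```

View pics/t6c.png

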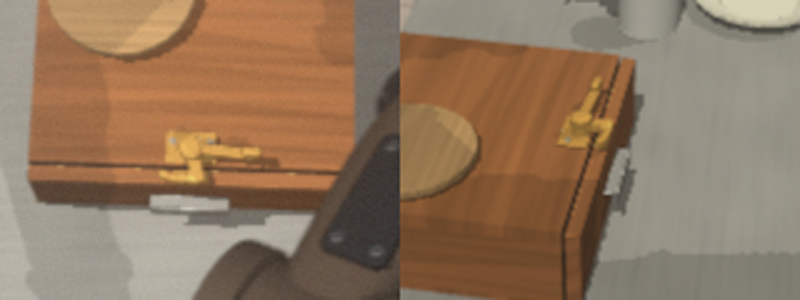

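The lever lies along the front, slightly past parallel: pivot at crop (190,147), tip at (258,157). The hook is over the stud and the gap is nearly closed. Handing in.

```bash
python3 -c "
from h import *
print(ticket.sign_off())"
```

```text
the job is handed in; nothing more can be done
None
```

The job is handed in, though sign-off returned no verdict: the pin measured flat in the drawer before I shut it, the drawer is pushed in past its seal, and the fastener is turned to its end stop with the hook over the stud; the tin, plate and turner were not touched.

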